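Open the latched gold trinket case on the craft desk

TASK

Press the brass release paddle on the front of the gold case so that its lid springs up, then push the lid back until it is fully open and stays there. Leave the pink case latched shut, do not pick up or shift any of the other things on the desk, and finish clear of everything.

Things in the scene. Friction and masses are not known exactly. Their poses are not given: they have to be found in the camera images.
- gold_case: the case to open: antique-gold box and lid, brass corners, fixed to the desk. Box 90 (x, front to back) by 130 (y) by 45 high, walls 5; the shut lid's top is at z = 56. Origin: centre of the underside. Own axes: -x is the front with the latch (towards the robot, give or take the yaw), z up
- gold_hinge (a point): middle of the gold lid's hinge line, which runs along the case's y at x = +45, z = 46 in the case. The slab lid is 8 thick and reaches 90 forward from it, a brass tongue 24 wide 8.5 further. Upright, the lid's top is at z = 145. The hinge is damped, and once pushed well past upright it sinks on to its stop by its own weight within 2 s
- gold_hook (a point): top of the gold case's latch hook, middle of the front, at x = -55, z = 57 in the case; the hook is 20 wide (y), from x = -61 to -48.5, and leans about 10 mm further forward while the paddle is pressed
- gold_tab_pad (a point): the place to press: top face of the gold case's ribbed brass paddle, 95 mm in front of the case's origin and 32 mm above the desk at rest, 13 mm from the paddle's free end. The paddle is 28 wide (y), 4 thick, reaches 47 out from the hook, and hangs free above the desk. Press straight down. The point moves with the paddle
- gold_lid_edge (a point): middle of the front underside edge of the gold lid, 90 mm from the hinge line; moves with the lid. Once sprung up it is at about x = -7, z = 119 in the case. A shut finger pointing down, set before this edge with its tip below it and moved towards the back, opens the lid
- gold_lid (a joint): gold case's lid, rad; 0 = shut and latched (may read up to 0.03), grows as the lid swings up and back, away from the paddle; about 0.95 = where the spring pin lifts it by itself, 1.57 = upright, 1.95 = fully open against its stop, leaning back
- gold_tab (a joint): gold case's release paddle, rad; 0 = at rest (springs back when let go), grows as the paddle is pressed down, hard stop at 0.34; the hook lets the lid go at about 0.22. At the ribs the press takes about 1 N at first, 4 N at release, 6 N at the stop; the ribs sink about 9 mm to release and 14 mm to the stop
- pink_case: a second case of the same size and mechanism, with pink box and lid; to be left shut. Origin and axes as for gold_case. The two cases may stand either way round, left and right
- pink_lid (a joint): pink case's lid, rad; 0 = shut and latched (may read up to 0.03), grows as the lid swings up and back, away from the paddle; about 0.95 = where the spring pin lifts it by itself, 1.57 = upright, 1.95 = fully open against its stop, leaning back
- pink_tab (a joint): pink case's release paddle, values as for gold_tab
- glue: bystander: white glue bottle with black cap, 38 across, 115 tall, upright; origin at the centre of its underside
- tumbler: bystander: green glass tumbler, 68 across, 90 tall, upright; origin at the centre of its underside
- tape: bystander: roll of blue tape lying flat, 90 across, 24 high; origin at the centre of its underside
- pot: bystander: small dark metal pot with lid, 36 across, 34 tall; origin at the centre of its underside
- tweezers: bystander: pink tweezers lying flat, 130 long (x), 12 wide, 6 high; origin near the middle, on the desk
- pen: bystander: blue craft pen lying flat, 120 long (x), 12 thick; origin near the middle, on the desk

How it is judged:
By the outcome, as a careful person would: the job done as asked, in the order asked, and still so for the second after the job is handed in, with the robot touching nothing.
It also fails if it takes over 42 s, if anything falls off the work surface, if the arm or the gripper's body presses on something with over 40 N, if the wrist force passes 120 N, or if a joint passes its speed limit or range.

ROBOT

A 7-joint arm with a two-finger parallel gripper is mounted at the origin on the work surface. World frame = base frame: x ahead of the robot, y to its left, z up, the work surface at z = 0. Lengths are in m, angles in rad, forces in N, time in s.
With the tool pointing down it reaches from about 0.425 to 0.875 m from the base axis. Payload 8.4 kg.
Tool frame: the origin (TCP) lies at the very end of the fingers, on their centre line; the grasp point (between the pads) lies 19 mm behind it; z points along the fingers, y is the line along which they close (so a half turn about z gives the same grasp; the last joint's range is limited). The gripper opens to 85 mm and grips with 20 to 120 N. Pads are 22 mm wide; open, the fingers measure 114 mm over their backs; the gripper's body (76 mm by 85 mm) begins 54 mm behind the grasp point. The pads swing forward as they close: fully open they stand 13 mm farther back than shut.
Start: joints at [-1.431, 0.333, 0.04, 1.465, -0.013, 1.343, -0.059], TCP at [0.154, 0.632, 0.231] pointing down, gripper open.
Joint ranges: [-2.58, 2.58], [-0.38, 2.09], [-1.3, 1.39], [0.25, 2.4], [-1.5, 4.64], [0.08, 2.09], [-2.65, 2.65]. Speed limits (rad/s): [2.22, 2.22, 2.79, 2.79, 3.14, 3.14, 3.14].

INTERFACE

Orientations are given as a rotation vector (axis times angle).
In Python, from plant import r gives the robot as it stands. The module is installed in compiled form; this text tells all that it offers.
- The arm moves only by the shell command python3 -m jog 'ROWS' [OPENING]. ROWS is JSON, a list of rows, each a list of 2 entries, a list of its own where there are three numbers: the shift along the tool's x, y, z in mm, then the turn about the tool's z in rad. A call has 1 to 5 rows; each row is the pose to reach, as a shift and turn from the pose commanded when the call began, along the tool's axes at that moment; what a row does not reach only later rows make up. A row lasts 1/8 s, in which the tool goes at most 62.5 mm and 10.7 degrees, less where a joint would pass 70% of its speed; a pose out of reach is approached as far as the arm can. A call with a gripper value outside its range is refused whole. OPENING is the finger opening in mm, from 0 to 85.4, set as the call begins (- or left out, the last holds). The fingers move at their own pace and stop on an object; the grip force is fixed at half the most. Time passes only in rows, so rows that repeat a pose let the fingers close. It gives the time, the measured TCP pose, the force, the opening and the grip force at its end, in the units of the state.
- r.get_state(): the state, without advancing time (a new reading comes with each control period).
- r.read_camera(name): name is "scene" or "top" or "wrist"; returns a dict with "color" (420x560x3 uint8, blue, green, red), "depth" (420x560 float32, m along the optical axis (not along the pixel's ray), 0 where there is no reading), "vertical_fov" (degrees; the focal length in pixels is half the picture's height over the tangent of half this angle, whatever the lens; pixels are square), "cx", "cy" (the principal point, pixels), "extrinsics" (4x4, takes a point from world to camera coordinates); the wrist camera has in their place "hand_eye" (4x4, takes a point from camera to tool coordinates, whose origin is the TCP and whose axes are the flange's). Camera axes: x right, y up, looking along -z (the intrinsics and any distortion apply to the point x, -y, -z); pixel columns grow to the right and rows downward; lengths in m; the calibration is good to about 2 mm. A picture is of the moment at which its call begins: read the wrist's pose just before it.
- r.finish_job(): hands the job in; it is judged then, once.
The state is a dict: "time_s": time; "joints": joint angles; "joint_vel": joint speeds; "joint_torque": joint torques, N m; "eef_pos": TCP position; "orientation": TCP orientation; "wrist_force": force on the tool from outside, world axes, zero at the start; "wrist_torque": the same for the moment, N m; "finger_gap": opening from 0.0 (shut) to 1.0 (fully open); "finger_force": force on a finger pad.
Only numpy, scipy, OpenCV 4.12 (cv2) and the standard library are available. Lean on these libraries where they do the work, as an engineer would, in place of code of your own. Each camera call takes 0.05 s, during which the arm holds its last target. There are 200 camera calls.

## Working session

There is one attempt and no reset: what is moved stays moved. The work goes in short steps, Python scripts to look and compute and a shell command to move; the robot and the scene stay as the last step left them, time stands still between calls to the robot, and variables do not carry over. Pictures are saved under pics/ and viewed, at most 10 in all, crops included, and the job is handed in when it is done.

```bash
mkdir -p pics
cat > h.py <<'E'
import numpy as np, cv2
from plant import r
from scipy.spatial.transform import Rotation as R
def cam(n):
    s=r.get_state(); c=r.read_camera(n)
    H,W=c["depth"].shape; f=H/2/np.tan(np.radians(c["vertical_fov"])/2)
    d=c["depth"]; v,u=np.mgrid[:H,:W]
    P=np.stack([(u-c["cx"])/f*d,-(v-c["cy"])/f*d,-d],-1)
    if n=="wrist":
        T=np.eye(4);T[:3,:3]=R.from_rotvec(s["orientation"]).as_matrix();T[:3,3]=s["eef_pos"];M=T@np.array(c["hand_eye"])
    else: M=np.linalg.inv(c["extrinsics"])
    Pw=P@M[:3,:3].T+M[:3,3]; Pw[d==0]=np.nan
    return c["color"],Pw,c
E
python3 - <<'E'
from h import *
for n in("top","scene"):
    c,P,k=cam(n); cv2.imwrite(f"pics/{n}0.png",c); np.save(f"{n}0.npy",P); print({a:b for a,b in k.items() if a not in("color","depth")})
s=r.get_state();print(s["eef_pos"],R.from_rotvec(s["orientation"]).as_matrix().round(3),s["time_s"],s["finger_gap"])
E
```

```text
{'vertical_fov': 54.609936124805266, 'cx': 281.68490509256185, 'cy': 205.90850137170477, 'extrinsics': array([[ 0.0285431 , -0.99948142,  0.01490582, -0.04430629],
       [ 0.98776573,  0.03048934,  0.15293551, -0.61299931],
       [-0.15331067,  0.0103582 ,  0.98812375, -0.94651887],
       [ 0.        ,  0.        ,  0.        ,  1.        ]])}
{'vertical_fov': 52.54853659191977, 'cx': 278.1648650311699, 'cy': 206.41249129286436, 'extrinsics': array([[ 0.56317152,  0.82628074, -0.00989813, -0.34403162],
       [-0.6698917 ,  0.46352856,  0.57998826,  0.36983003],
       [ 0.4838212 , -0.32000219,  0.81456469, -1.64535148],
       [ 0.        ,  0.        ,  0.        ,  1.        ]])}
[0.1536682  0.63115774 0.23051685] [[-0.972  0.237 -0.   ]
 [ 0.237  0.972 -0.001]
 [-0.    -0.001 -1.   ]] 0.1 0.996509262884298
```

View pics/top0.png

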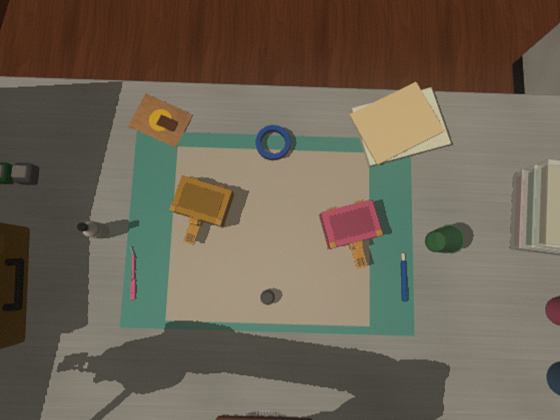

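View pics/scene0.png

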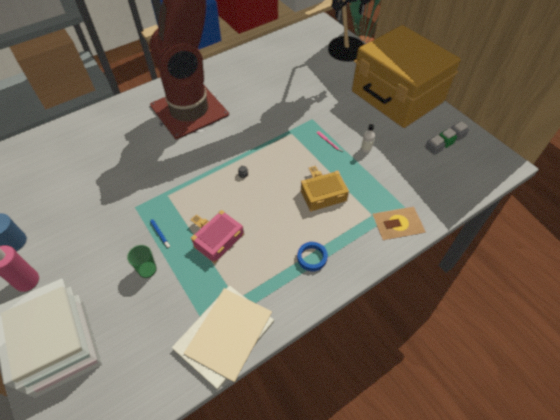

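The top view shows the gold case at about (202,201) with its paddle at (193,235). The pink case is at (351,225), the glue at (92,229), the pot at (267,297) and the tape at (273,142).

Run:
```python
from h import *
P=np.load("top0.npy")
for n,(u,v) in dict(gold=(202,201),paddle=(193,235),padend=(190,241),glue=(86,227),pot=(267,297),tape=(273,142),tw=(133,275),desk=(230,260),pink=(351,225)).items(): print(n,P[v-1:v+2,u-1:u+2].reshape(-1,3).mean(0).round(4))
def fit(box,z0,z1):
    u0,v0,u1,v1=box; Q=P[v0:v1,u0:u1].reshape(-1,3); Q=Q[(Q[:,2]>z0)&(Q[:,2]<z1)]
    print(len(Q),np.median(Q[:,2]),[np.round(x,4) for x in cv2.minAreaRect((Q[:,:2]*1000).astype(np.float32))])
fit((160,165,245,228),.049,.065)
fit((175,222,210,252),.022,.042)
# joint: distance-free front line via gold colour
```

```text
gold [0.6187 0.1669 0.0568]
paddle [0.5376 0.1883 0.0335]
padend [0.5229 0.1949 0.0324]
glue [0.543  0.4156 0.1066]
pot [0.3947 0.0026 0.0351]
tape [0.7898 0.001  0.0017]
tw [0.4367 0.3354 0.0062]
desk [0.4803 0.0987 0.0023]
pink [ 0.5712 -0.1942  0.057 ]
2044 0.05592974433077069 [array([617.4871, 173.1561]), array([130.7338, 109.8138]), np.float64(74.7062)]
237 0.03265272359099469 [array([551.2971, 187.6861]), array([37.9329, 72.124 ]), np.float64(57.4279)]
```

```bash
python3 -m jog '[[[-47,-33,3],0],[[-94,-67,6],0],[[-141,-100,9],0],[[-188,-133,12],0.01],[[-235,-167,15],0.02]]' 0; python3 -m jog '[[[-47,-33,3],0],[[-94,-67,6],0],[[-141,-100,9],0],[[-188,-133,12],0],[[-234,-167,15],0]]'
python3 - <<'E'
from h import *
c,P,k=cam("wrist"); cv2.imwrite("pics/w1.png",c); np.save("w1.npy",P); print(np.round(k["hand_eye"],3))
s=r.get_state();print(s["eef_pos"],R.from_rotvec(s["orientation"]).as_matrix().round(3),s["time_s"],s["wrist_force"])
E
```

```text
time_s: 0.72
eef_pos: [0.3435, 0.4119, 0.216]
orientation: [-0.406, -3.115, 0.0]
wrist_force: [0.5, -0.1, -0.1]
finger_gap: -0.001
finger_force: 0.0
time_s: 1.35
eef_pos: [0.5268, 0.1908, 0.2011]
orientation: [-0.405, -3.115, -0.0]
wrist_force: [0.9, -0.3, -0.2]
finger_gap: -0.001
finger_force: 0.0
[[ 0.001  0.949  0.315  0.083]
 [ 1.    -0.    -0.     0.   ]
 [-0.     0.315 -0.949 -0.142]
 [ 0.     0.     0.     1.   ]]
[0.53103179 0.18258886 0.20096597] [[-0.965  0.264  0.002]
 [ 0.264  0.965 -0.004]
 [-0.003 -0.003 -1.   ]] 1.4 [ 1.28838228 -7.06806121 -0.37267661]
```

View pics/w1.png

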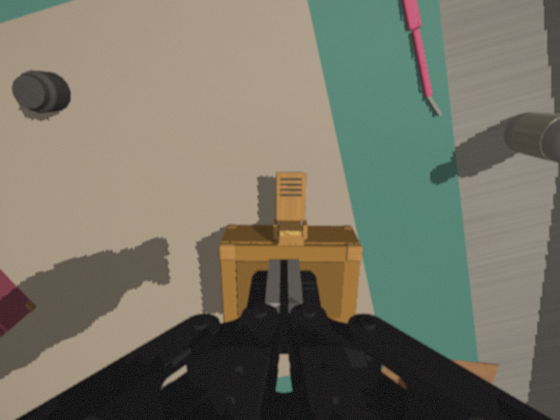

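The paddle is upright in the view: free end at (291,173), ribs at about (291,185), hook at (291,238). The arm was still settling, so I'll measure again now.

```bash
cat > m.py <<'E'
from h import *
for i in range(4): c,P,k=cam("wrist")
s=r.get_state();T=R.from_rotvec(s["orientation"]).as_matrix();p=np.array(s["eef_pos"])
print(p.round(4),s["time_s"],np.round(s["wrist_force"],1))
hsv=cv2.cvtColor(c,cv2.COLOR_BGR2HSV)
g=(hsv[...,0]>8)&(hsv[...,0]<24)&(hsv[...,1]>130)
Z=P[...,2]; v,u=np.mgrid[:420,:560]; roi=(abs(u-290)<90)&(v<300)
for n,m in (("pad",g&roi&(Z>.022)&(Z<.040)),("lid",g&roi&(Z>.049)&(Z<.062))):
    m=cv2.morphologyEx(m.astype(np.uint8),cv2.MORPH_OPEN,np.ones((3,3)))>0
    t=((P[m]-p)@T)*1000
    print(n,m.sum(),"z",np.median(Z[m]).round(4),"tool lo/hi",np.percentile(t,[1,99],axis=0).round(1).tolist(), "rowspan",v[m].min(),v[m].max(),u[m].min(),u[m].max())
    if n=="pad":
        print("rect",cv2.minAreaRect(t[:,:2].astype(np.float32)))
        e=t[:,0]
        vx,vy,x0,y0=cv2.fitLine(t[:,:2].astype(np.float32),cv2.DIST_L2,0,.01,.01).ravel(); print("axis deg",np.degrees(np.arctan2(vy,vx)),x0,y0)
E
python3 m.py
```

```text
[0.5257 0.1926 0.201 ] 1.6 [-0.1  1.6 -0.3]
pad 1933 z 0.0318 tool lo/hi [[-53.8, -54.9, 161.4], [9.6, 65.1, 178.0]] rowspan 174 241 224 355
rect ((-21.927379608154297, 5.12994384765625), (63.660980224609375, 127.27924346923828), 0.5446885228157043)
axis deg -86.71826 -31.712296 5.106912
lid 5619 z 0.055 tool lo/hi [[-106.2, -58.8, 143.3], [-37.0, 67.5, 150.8]] rowspan 229 299 219 361
```

```bash
python3 -m jog '[[[-1,5,50],0],[[-1,5,100],0],[[-1,5,140],0],[[-1,5,160],0],[[-1,5,162],0]]'; python3 -m jog '[[[0,0,4],0],[[0,0,8],0],[[0,0,11],0],[[0,0,13],0],[[0,0,13],0]]'
python3 - <<'E'
from h import *
c,P,k=cam("scene"); cv2.imwrite("pics/s2.png",cv2.resize(c[100:260,220:440],None,fx=3,fy=3))
E
```

```text
time_s: 2.22
eef_pos: [0.5264, 0.1981, 0.0379]
orientation: [-0.401, -3.113, 0.002]
wrist_force: [-0.5, -0.7, 0.7]
finger_gap: 0.001
finger_force: 0.0
time_s: 2.85
eef_pos: [0.5287, 0.1973, 0.0267]
orientation: [0.405, 3.115, 0.001]
wrist_force: [1.4, 1.6, 1.6]
finger_gap: -0.002
finger_force: 1.2
```

View pics/s2.png

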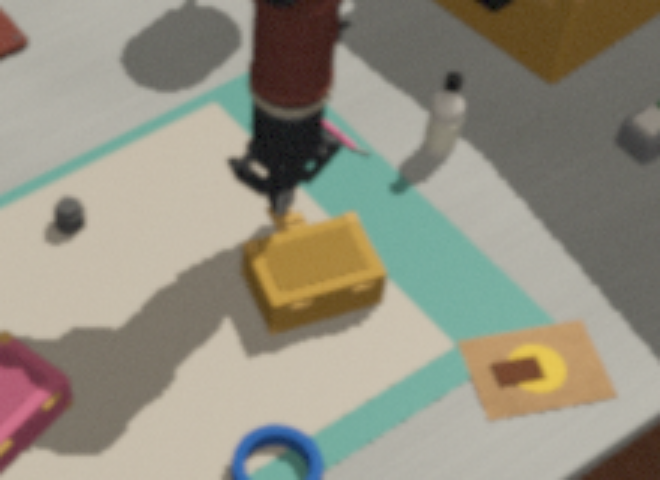

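The finger is on the paddle and the lid is still shut. The force is only about 1.6 N, so I'll press deeper.

```bash
python3 -m jog '[[[0,0,2],0],[[0,0,4],0],[[0,0,6],0],[[0,0,6],0],[[0,0,6],0]]'
python3 - <<'E'
from h import *
P=np.load("top0.npy")
c,P2,k=cam("top");print(P2[201,202],P2[190:215:6,185:220:8,2].round(3))
E
```

```text
time_s: 3.52
eef_pos: [0.5286, 0.1967, 0.0204]
orientation: [0.406, 3.115, -0.0]
wrist_force: [1.7, 0.7, 5.3]
finger_gap: -0.003
finger_force: 2.4
[0.62707993 0.17674766 0.00462004] [[0.118 0.114 0.105 0.093 0.085]
 [0.009 0.125 0.122 0.11  0.109]
 [0.005 0.006 0.009 0.117 0.125]
 [0.007   nan 0.01  0.003 0.025]
 [0.044 0.006 0.008 0.013 0.006]]
```

The lid has sprung up, with its edge near z = 0.12. I'll rise clear and then push it back.

```bash
python3 -m jog '[[[0,0,-20],0],[[0,0,-50],0],[[0,0,-78],0],[[0,0,-78],0],[[0,0,-78],0]]'; python3 -m jog '[[[-12,0,0],0],[[-30,0,0],0],[[-48,0,0],0],[[-60,0,0],0],[[-60,0,0],0]]'; python3 -m jog '[[[-8,0,0],0],[[-18,0,0],0],[[-28,0,0],0],[[-38,0,0],0],[[-45,0,0],0]]'
```

```text
time_s: 4.2
eef_pos: [0.5274, 0.1964, 0.0972]
orientation: [-0.405, -3.114, 0.002]
wrist_force: [-0.5, -0.4, 0.2]
finger_gap: 0.001
finger_force: 0.0
time_s: 4.82
eef_pos: [0.5872, 0.1806, 0.0979]
orientation: [-0.408, -3.115, 0.002]
wrist_force: [0.1, -0.1, -1.0]
finger_gap: -0.003
finger_force: 0.0
time_s: 5.45
eef_pos: [0.6321, 0.1698, 0.1021]
orientation: [0.406, 3.112, 0.003]
wrist_force: [-11.1, -3.0, 33.3]
finger_gap: -0.004
finger_force: 3.3
```

Run:
```python
from h import *
c,P,k=cam("scene"); a=cv2.resize(c[100:220,270:400],None,fx=4,fy=4)
w,P,k=cam("wrist"); w=cv2.resize(w,(640,480))[:, :]
b=np.zeros((480,800,3),np.uint8); b[:,:400]=cv2.resize(a,(400,369))[:0] if 0 else 0
b[:369,:400]=cv2.resize(a,(400,369)); b[:300,400:]=cv2.resize(w,(400,300)); cv2.imwrite("pics/s3.png",b)
s=r.get_state();print(s["eef_pos"],s["wrist_force"],s["wrist_torque"])
```

```text
[0.63304388 0.16988267 0.10237309] [-6.00243126 -0.71089979 23.7864925 ] [-0.30904383  0.88083506 -0.11257351]
```

View pics/s3.png

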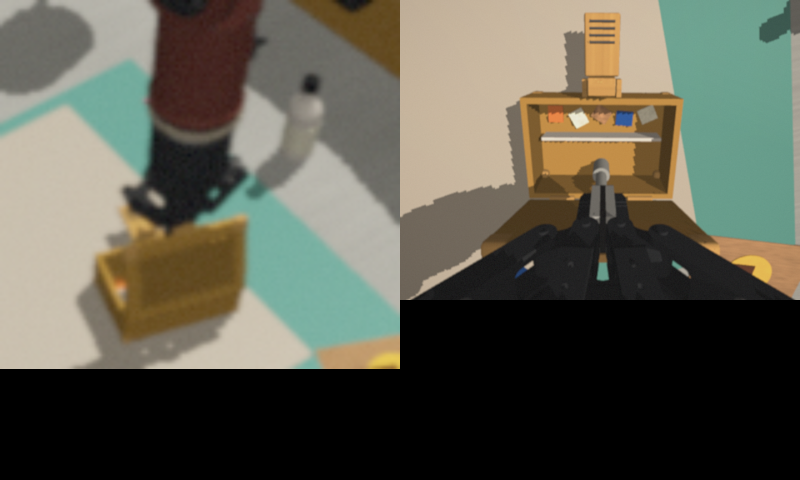

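The wrist view shows the lid held back near upright, and the case's grey spring pin at (602,165) right by the fingertip. The upward force probably comes from the pin or from the tongue against the knuckle. Rising about 18 mm clears either one.

```bash
python3 -m jog '[[[0,0,-4],0],[[0,0,-9],0],[[0,0,-14],0],[[0,0,-18],0],[[0,0,-18],0]]'; python3 -m jog '[[[-4,0,0],0],[[-8,0,0],0],[[-12,0,0],0],[[-12,0,0],0]]'
```

```text
time_s: 6.18
eef_pos: [0.6299, 0.1702, 0.1166]
orientation: [0.405, 3.115, 0.0]
wrist_force: [0.1, 0.8, 0.1]
finger_gap: -0.001
finger_force: 0.1
time_s: 6.68
eef_pos: [0.6417, 0.1666, 0.1162]
orientation: [0.406, 3.115, -0.001]
wrist_force: [0.3, 0.4, 0.0]
finger_gap: 0.004
finger_force: 0.0
```

```bash
python3 -m jog '[[[-5,0,0],0],[[-10,0,0],0],[[-15,0,0],0],[[-20,0,0],0],[[-20,0,0],0]]';  python3 -m jog '[[[-5,0,0],0],[[-10,0,0],0],[[-15,0,0],0],[[-18,0,0],0],[[-18,0,0],0]]'
python3 - <<'E'
from h import *
c,P,k=cam("scene"); cv2.imwrite("pics/s4.png",cv2.resize(c[100:240,250:400],None,fx=4,fy=4))
E
```

```text
time_s: 7.3
eef_pos: [0.6611, 0.1615, 0.1162]
orientation: [0.406, 3.115, -0.0]
wrist_force: [0.3, 0.3, 0.3]
finger_gap: -0.001
finger_force: 0.0
time_s: 7.92
eef_pos: [0.6783, 0.157, 0.1163]
orientation: [0.406, 3.115, -0.0]
wrist_force: [-0.3, 0.1, -0.0]
finger_gap: 0.002
finger_force: 0.0
```

View pics/s4.png

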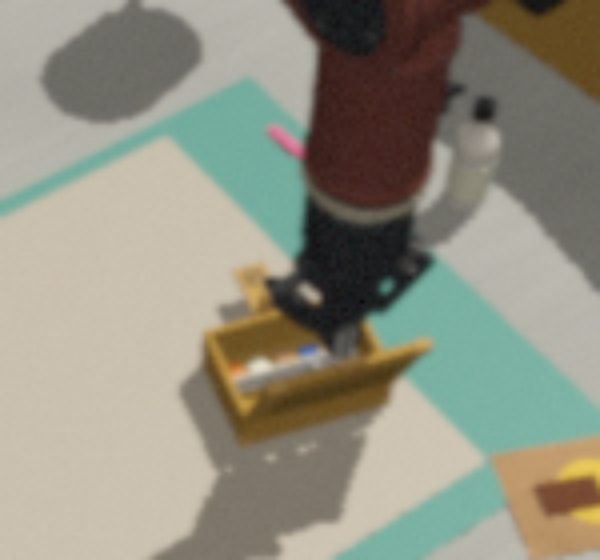

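The lid now leans back past upright at (330,375), clear of the finger. I'll rise, back off towards the robot and check.

```bash
python3 -m jog '[[[8,0,-20],0],[[20,0,-60],0],[[50,0,-110],0],[[95,0,-140],0],[[145,0,-145],0]]'; python3 -m jog '[[[50,0,0],0],[[80,0,0],0],[[80,0,0],0],[[80,0,0],0],[[80,0,0],0]]'
python3 - <<'E'
from h import *
c,P,k=cam("top"); s,Ps,k2=cam("scene")
b=np.zeros((420,800,3),np.uint8); b[:,:400]=cv2.resize(c[80:350,60:480],(400,257+163)); b[:,400:]=cv2.resize(s[90:280,130:420],(400,420)); cv2.imwrite("pics/f.png",b)
o=np.array([.5286,.1967])  # TCP when pressing, case x=-97
e=np.array([.965,-.264]); n=np.array([.264,.965])
best=[]
for Q in(P,Ps):
    q=Q.reshape(-1,3); d=q[:,:2]-o; X=d@e-.097; Y=d@n; m=(abs(Y)<.06)&(X>.03)&(X<.12)&(q[:,2]>.07)&(q[:,2]<.16)
    x,z=X[m],q[m,2]; A=np.polyfit(z,x,1); print(m.sum(),"lean",1.571+np.arctan(A[0]),z.max(),x.max())
E
```

```text
time_s: 8.6
eef_pos: [0.5377, 0.1947, 0.2654]
orientation: [0.406, 3.111, 0.005]
wrist_force: [-0.7, 0.5, 0.2]
finger_gap: 0.001
finger_force: 0.0
time_s: 9.22
eef_pos: [0.4614, 0.2143, 0.2616]
orientation: [0.408, 3.115, -0.0]
wrist_force: [0.0, -0.6, 0.6]
finger_gap: -0.001
finger_force: 0.0
910 lean 1.981403203030517 0.14021319114389152 0.08778962517697594
278 lean 1.854545298164053 0.14020682895098835 0.08710697930976133
```

View pics/f.png

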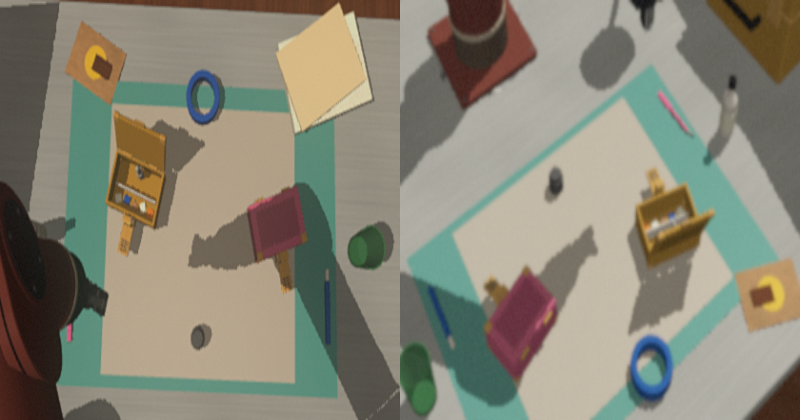

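Gold is open, leaning about 1.9. The pink shadow looks different from before, so I'll check pink's lid height and the other things against the first picture.

Run:
```python
from h import *
P0=np.load("top0.npy"); c,P,k=cam("top"); c0=cv2.imread("pics/top0.png")
print(P[210:240:6,330:375:9,2].round(3)); print(P0[210:240:6,330:375:9,2].round(3))
cv2.imwrite("pics/p.png",np.hstack([cv2.resize(x[170:290,300:440],(390,334)) for x in(c0,c)]))
for n,(u,v) in dict(pot=(267,297),tape=(257,142),cup=(440,240),pen=(405,285),glue=(86,227)).items(): print(n,P0[v,u].round(3),P[v,u].round(3))
```

```text
[[0.055 0.058 0.057 0.059 0.055]
 [0.059 0.058 0.056 0.056 0.056]
 [0.056 0.057 0.058 0.056 0.057]
 [0.055 0.056 0.058 0.055 0.059]
 [0.053 0.055 0.057 0.056 0.055]]
[[0.055 0.054 0.054 0.057 0.057]
 [0.054 0.054 0.058 0.058 0.059]
 [0.055 0.057 0.056 0.056 0.056]
 [0.052 0.055 0.054 0.056 0.056]
 [0.058 0.062 0.056 0.053 0.053]]
pot [0.395 0.003 0.036] [0.394 0.003 0.032]
tape [0.78  0.041 0.027] [0.78  0.041 0.028]
cup [ 0.546 -0.43   0.004] [ 0.546 -0.43   0.003]
pen [ 0.431 -0.336  0.013] [ 0.431 -0.337  0.011]
glue [0.543 0.415 0.107] [0.498 0.179 0.614]
```

View pics/p.png

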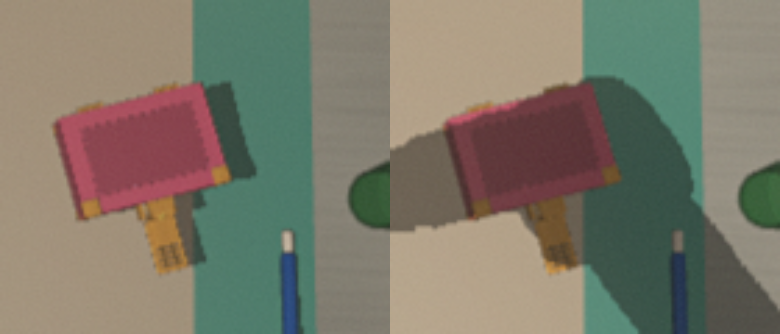

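Pink is still shut at z = 0.056; the shadow is the arm's. Nothing else measured has moved. I'll let the lid settle briefly and then hand in.

```bash
python3 -m jog '[[[0,0,0],0],[[0,0,0],0],[[0,0,0],0],[[0,0,0],0],[[0,0,0],0]]' >/dev/null; python3 -m jog '[[[0,0,0],0],[[0,0,0],0],[[0,0,0],0],[[0,0,0],0],[[0,0,0],0]]'
python3 - <<'E'
from h import *
c,Q,k=cam("top"); q=Q.reshape(-1,3); d=q[:,:2]-np.array([.5286,.1967]); X=d@[.965,-.264]-.097; Y=d@[.264,.965]
m=(abs(Y)<.06)&(X>.03)&(X<.12)&(q[:,2]>.07)&(q[:,2]<.16); print(1.571+np.arctan(np.polyfit(q[m,2],X[m],1)[0]),X[m].max())
print(r.finish_job())
E
```

```text
time_s: 10.62
eef_pos: [0.4606, 0.2148, 0.2613]
orientation: [-0.405, -3.115, 0.0]
wrist_force: [0.5, -0.2, 0.1]
finger_gap: -0.0
finger_force: 0.0
1.9801507206062687 0.0883412876376028
the job is handed in; nothing more can be done
None
```

I pressed the gold case's paddle and pushed its lid back to its stop (measured at about 1.98 rad), and handed in at about 10.7 s with the arm clear; pink stayed shut and the pot, tape, tumbler and pen measured unmoved (glue and tweezers not re-measured), though the wrist force briefly reached about 33 N mid-push.

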